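# Click the length stop into the green notch

### The arm

A 6-joint arm with a two-finger parallel gripper is mounted at the origin on the work surface. World frame = base frame: x ahead of the robot, y to its left, z up, the work surface at z = 0. Lengths are in m, angles in rad, forces in N, time in s.
With the tool pointing down it reaches from about 0.35 to 0.85 m from the base axis. Payload 8.1 kg.
Tool frame: the origin (TCP) lies at the very end of the fingers, on their centre line; the grasp point (between the pads) lies 19 mm behind it; z points along the fingers, x is the direction in which the jaws open and shut, and the axes are right-handed (so a half turn about z gives the same grasp; the last joint's range is limited). The gripper opens to 93 mm and grips with 3 to 60 N. Pads are 15 mm wide; open, the fingers measure 128 mm over their backs; the gripper's body (75 mm by 188 mm) begins 65 mm behind the grasp point.
Start: joints at [-1.292, 0.13, 1.488, -0, 1.523, -0.085], TCP at [0.214, -0.561, 0.219] pointing down, gripper open.
Joint ranges: [-2.96, 2.96], [-0.89, 2.26], [0.02, 2.5], [-1.34, 4.48], [0, 2.73], [-2.66, 2.66]. Speed limits (rad/s): [2.39, 2.39, 2.79, 3.14, 3.14, 3.14].

### API

Orientations are given as a rotation vector (axis times angle).
In Python, from plant import robot gives the robot as it stands. The module is installed in compiled form; this text tells all that it offers.
- The arm moves only by the tool jog_arm, never from a script. Its argument "commands" is one flat list of numbers, 5 for each row, row after row: the gripper's target within -1 to 1 (shut at 1, half-way at 0, fully open at -1), then the shift along the tool's x, y, z in m, then the turn about the tool's z in degrees. A call has 1 to 20 rows; each row shifts and turns the commanded pose from where the row before left it, along the tool's axes as they then stand; what a row does not reach is not made up. A row lasts 1/12 s, in which the tool goes at most 41.7 mm and 7.16 degrees, less where a joint would pass 70% of its speed; a pose out of reach is approached as far as the arm can. A call is refused whole if a number of a shift passes 0.0417 or a number of a turn 7.16, either way. A call with a gripper value outside its range is refused whole. The fingers move at their own pace and stop on an object; "grip_force" is the grip in N (left out, the last holds). Time passes only in rows, so rows that do not move let the fingers close. It gives the time, the measured TCP pose, the force and the opening at its end, in the units of the state.
- robot.read_state(): the state, without advancing time (a new reading comes with each control period).
- robot.read_camera(name): name is "scene" or "top" or "wrist"; returns a dict with "img" (480x640x3 uint8, blue, green, red), "vfov" (degrees; the focal length in pixels is half the picture's height over the tangent of half this angle, whatever the lens; pixels are square), "cx", "cy" (the principal point, pixels), "extrinsics" (4x4, takes a point from world to camera coordinates). Camera axes: x right, y down, z forward; pixel columns grow to the right and rows downward; lengths in m; the calibration is good to about 2 mm. The wrist camera is an equidistant fisheye: a pixel r from the principal point sees the ray r / f radians off the axis. A picture is of the moment at which its call begins. There is no depth.
- robot.close_job(): hands the job in, once; it reports no verdict.
Trained networks look in a picture, given as the dict that the camera call returned (one of the last four; its "shot" number tells which), for a name from the list of things; names that differ only in an ending like _2 or _b are one class to them, and where a whole thing is asked for, a point or a joint stands for the part that bears it (a point fixed in the world has none). Each returns a list of dicts, best first, with "score" (0 to 1); they miss things now and then, are a little off and sometimes report something else, mostly with a low value. They report only what shows in the picture. A call takes as long as a camera call. They do not tell look-alikes from the thing itself.
- robot.recognise(thing, picture): "box" ([centre column, centre row, width, height] as shares, 0 to 1, of the picture: columns of its width, rows of its height, round what is visible of it).
- robot.pinpoint(thing, picture): "position" ([row, column] as shares, 0 to 1, of the picture: columns of its width, rows of its height: a listed point, or the origin of a listed thing).
The state is a dict: "t": time; "q": joint angles; "dq": joint speeds; "joint_torque": joint torques, N m; "tool_pos": TCP position; "orientation": TCP orientation; "force": force on the tool from outside, world axes, zero at the start; "wrist_torque": the same for the moment, N m; "opening": finger opening in m.
Only numpy, scipy, OpenCV 4.12 (cv2) and the standard library are available. Lean on these libraries where they do the work, as an engineer would, in place of code of your own. Each camera call takes 0.05 s, during which the arm holds its last target.

### The job

Hook the red length stop over the blue end of the aluminium stop rail, its rubber-faced arm pointing to the far side, and let it sit fully down on the bar. Then slide it along the bar, without lifting it off, to the green station until the sprung ball there clicks into its notch; do not run past the green station (if the yellow one comes first, ride on over its click). Finish while still holding the stop gripped at the green notch, and leave the other things on the bench alone.

Things in the scene. Friction and masses are not known exactly. Their poses are not given: they have to be found in the camera images.
- stop: Length stop: loose red saddle, 0.28 to 0.46 kg, upright on the bench; 50 mm along its y (along the rail once fitted), 40 along x without its arm, 88 tall. Origin: centre of the underside, z up. Its legs straddle the bar: slot 19 mm wide in x, runs along y, open below, mouth flared to 27, roof at z = 30 mm. Starts at most 0.65 rad from its fitted yaw (that of the rail, arm to the far side).
- stop_grip (a point): Centre of the stop's black grip block, 66 mm above its underside. The block is 22 mm (x) by 26 mm (y) and stands from z = 40 mm (top of the red body) to 88 mm: take it from above on its two y faces. Nothing else rises above z = 40 mm.
- stop_tip (a point): Rubber face at the end of the stop's steel arm: x = +60 mm, z = 21 mm in the stop's frame (the arm spans z = 8 to 34 mm).
- stop_notch (a point): The notch in the stop's near leg: a gap 9 mm wide midway along the leg (y = 0), 18 mm above the underside. The far leg has the same gap. The leg's ends are ramped so that they push a ball in.
- rail: Fixed stop rail: oiled aluminium bar 16 mm thick (x), 480 long (y, -240 to 240), top 100 mm above the bench, underside 55, on end posts. Origin on the bench under its middle; x away from the robot, y along the bar to the robot's left. A fitted stop's underside is 70 mm up. Past the -y end a tube, top at 100 mm, lies on rollers from y = -245 mm on, at x = 25 to 65 mm.
- rail_load (a point): On the bar's top, middle of the place to hook the stop on (y = +175 mm of the rail, z = 100 mm). The bar is blue from y = +130 to +240 mm; the stop's middle may come down anywhere from y = +130 to +215 mm.
- station_green: Green station, where the stop must finish: green plate under the bar (90 mm across it, 16 along, 51 to 65 mm above the bench, clear below a fitted stop) and a green stripe 10 mm wide round the bar. Origin on the bench under the bar's middle, axes as the rail's. Lies between y = -170 and +50 mm of the rail, before or after the yellow one.
- green_ball (a point): Tip of the green station's sprung steel ball (7 mm radius), at the station's y = 0, 88 mm up, standing 5 mm out of the bar's near (-x) face. Spring 5 N plus 0.4 N per mm. A passing stop pushes it in against a few N; it springs out into the notch when stop y = 0 meets station y = 0, and a few N are needed to leave. The point does not move with the ball.
- station_yellow: The yellow station, the same but yellow, with the same sprung ball; not the one wanted. At least 100 mm from the green one, in either order along the bar.
- offcut: A bystander: offcut of 40 mm square steel tube, 70 mm long, lying on the bench.
- wrench: A bystander: a wrench 180 mm long, lying.
- spray_can: A bystander: a blue spray can, 64 mm across, 190 mm tall.
- bottle: A bystander: a clear bottle, 68 mm across, 220 mm tall.
- magnet: A bystander: a red welding magnet, 60 mm, flat on the bench.
- hammer: A bystander: a hammer 280 mm long, lying.
- tin: A bystander: a steel tin, 70 mm across, 70 mm tall.
Mind the look-alikes: they are no part of the job. What is meant by the stop is not orange, pink or turquoise, and is the smaller of those in its own colour.

How it is judged:
By the outcome, as a careful person would: the job done as asked, in the order asked, and still so for the second after the job is handed in, while the arm keeps its last pose, push and grip.
It also fails if it takes over 59 s, if anything falls off the work surface, if the arm or the gripper's body presses on something with over 40 N, if the wrist force passes 120 N, or if a joint passes its speed limit or range.

## Working session

There is one attempt and no reset: what is moved stays moved. The work goes in short steps, Python scripts to look and compute and a tool call to move; the robot and the scene stay as the last step left them, time stands still between calls to the robot, and variables do not carry over. Pictures are saved under pics/ and viewed, and the job is handed in when it is done.

Besides the shell and the picture viewer there is one more tool, called by a JSON object that holds its "api" and its "payload", one argument or row to a line. jog_arm: Moves the arm, as the interface text tells. Its arguments: {"type":"object","properties":{"commands":{"type":"array"},"grip_force":{"type":"number"}},"required":["commands"]}

```bash
mkdir -p pics; cat > h.py <<'E'
import numpy as np,cv2,pickle
from plant import robot
def shot(n,tag):
    p=robot.read_camera(n); cv2.imwrite(f'pics/{tag}.png',p['img']); pickle.dump(p,open(f'pics/{tag}.pkl','wb')); return p
def ray(p,u,v):
    E=np.array(p['extrinsics']);R=E[:3,:3];t=E[:3,3];f=240/np.tan(np.radians(p['vfov']/2))
    a=np.array([u-p['cx'],v-p['cy']])
    if p.get('fish'):
        r=np.hypot(*a);th=r/f;d=np.array([*(a/max(r,1e-9)*np.sin(th)),np.cos(th)])
    else: d=np.array([a[0]/f,a[1]/f,1])
    return -R.T@t,R.T@d
def at_z(p,u,v,z):
    c,d=ray(p,u,v);return c+d*(z-c[2])/d[2]
def proj(p,X):
    E=np.array(p['extrinsics']);f=240/np.tan(np.radians(p['vfov']/2));c=E[:3,:3]@np.array(X)+E[:3,3]
    if p.get('fish'):
        r=np.hypot(c[0],c[1]);th=np.arctan2(r,c[2]);return p['cx']+f*th*c[0]/r,p['cy']+f*th*c[1]/r
    return p['cx']+f*c[0]/c[2],p['cy']+f*c[1]/c[2]
def tri(p1,a,p2,b):
    A=np.zeros((3,3));B=np.zeros(3)
    for p,x in((p1,a),(p2,b)):
        c,d=ray(p,*x);d=d/np.linalg.norm(d);M=np.eye(3)-np.outer(d,d);A+=M;B+=M@c
    return np.linalg.solve(A,B)
E
python3 - <<'E'
from h import *
for n in('scene','top','wrist'):
    p=shot(n,n+'0')
    print(n,p['vfov'],p['cx'],p['cy'],[k for k in p], np.round(p['extrinsics'],3).tolist())
    for th in ['stop','stop_grip','stop_tip','rail','rail_load','station_green','green_ball','station_yellow']:
        for r in robot.pinpoint(th,p)[:4]: print(th,'pt',round(r['position'][1]*640,1),round(r['position'][0]*480,1),round(r['score'],2))
print(robot.read_state())
E
```

```text
scene 52.36153969998202 325.56962402329185 241.39469321819598 ['img', 'vfov', 'cx', 'cy', 'extrinsics', 'shot'] [[0.692, 0.722, -0.012, -0.359], [0.6, -0.584, -0.547, -0.271], [-0.402, 0.371, -0.837, 1.405], [0.0, 0.0, 0.0, 1.0]]
stop pt 309.2 189.2 0.78
stop pt 251.5 245.5 0.77
stop pt 175.8 258.3 0.77
stop pt 308.8 230.3 0.72
stop_grip pt 304.8 216.8 0.74
stop_grip pt 364.7 193.0 0.65
stop_grip pt 306.4 164.1 0.62
stop_grip pt 167.1 234.2 0.57
stop_tip pt 178.9 223.0 0.97
stop_tip pt 337.3 178.2 0.86
stop_tip pt 264.1 229.7 0.75
stop_tip pt 346.9 219.3 0.74
rail pt 349.4 275.6 0.94
rail_load pt 406.4 209.9 0.7
station_green pt 350.1 271.7 0.7
green_ball pt 349.7 253.6 0.57
station_yellow pt 308.4 311.2 0.6
station_yellow pt 406.8 333.1 0.25
top 42.39624799018627 319.38128833376055 248.0276580202508 ['img', 'vfov', 'cx', 'cy', 'extrinsics', 'shot'] [[0.013, -1.0, 0.002, -0.006], [-0.99, -0.013, -0.143, 0.542], [0.143, 0.0, -0.99, 1.387], [0.0, 0.0, 0.0, 1.0]]
stop pt 243.8 276.4 0.93
stop pt 267.4 339.0 0.9
stop pt 309.1 298.4 0.74
stop pt 432.7 370.0 0.62
stop_grip pt 243.3 274.4 0
[... 729 characters left out ...]
 51.3 73.2 0.98
stop_tip pt 42.6 120.6 0.91
{'t': 1.35, 'q': array([-1.29242593e+00,  1.30401930e-01,  1.48821929e+00, -2.30065808e-05,
        1.52301525e+00, -8.54162691e-02]), 'dq': array([-0.00047756, -0.00267018, -0.00102526, -0.00158333, -0.00102362,
       -0.00083222]), 'joint_torque': array([-2.13711014e-04, -5.59750843e+01, -4.92052782e+01,  7.67582492e-02,
        2.28701782e-02, -4.94975563e-05]), 'tool_pos': array([ 0.21348988, -0.56072142,  0.21862346]), 'orientation': array([-2.58662790e+00,  1.78294614e+00,  7.60730762e-05]), 'force': array([-1.32606217, -0.23494227, -0.58545199]), 'wrist_torque': array([-0.00595757, -0.01659611,  0.00059961]), 'opening': 0.09318691026430993}
```

View pics/top0.png

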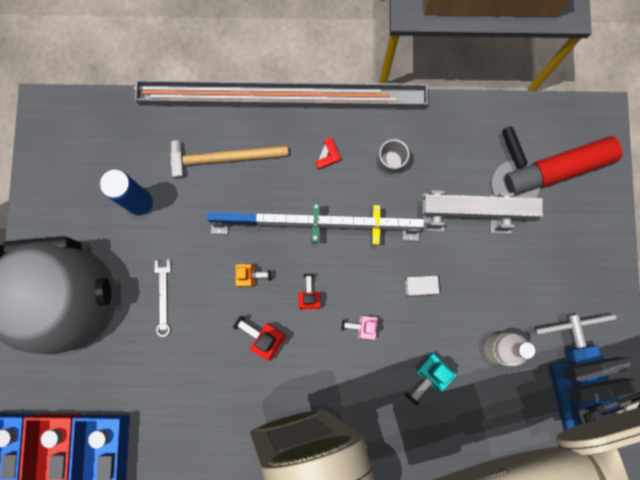

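View pics/scene0.png

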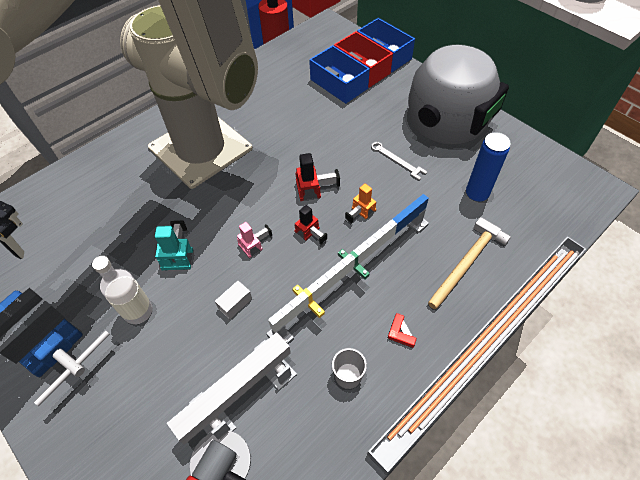

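Two reds: top (309,298) / scene (307,222), and top (266,341) / scene (308,178). The second is clearly bigger. The smaller at (309,298) fits, with its arm pointing roughly to the far side. I'll confirm this in an enlarged crop.

```bash
python3 - <<'E'
from h import *
t=cv2.imread('pics/top0.png');s=cv2.imread('pics/scene0.png')
a=cv2.resize(t[255:375,215:335],(600,600),interpolation=cv2.INTER_CUBIC)
b=cv2.resize(s[150:270,260:380],(600,600),interpolation=cv2.INTER_CUBIC)
cv2.imwrite('pics/cropA.png',cv2.resize(np.hstack([a,b]),(800,400)))
a=cv2.resize(t[195:245,200:440],(800,167),interpolation=cv2.INTER_CUBIC)
b=cv2.resize(s[185:345,260:440],(450,400),interpolation=cv2.INTER_CUBIC)
o=np.zeros((570,800,3),np.uint8);o[:167]=a;o[170:,:450]=b;cv2.imwrite('pics/cropB.png',o)
E
```

```text
(no output)
```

View pics/cropA.png

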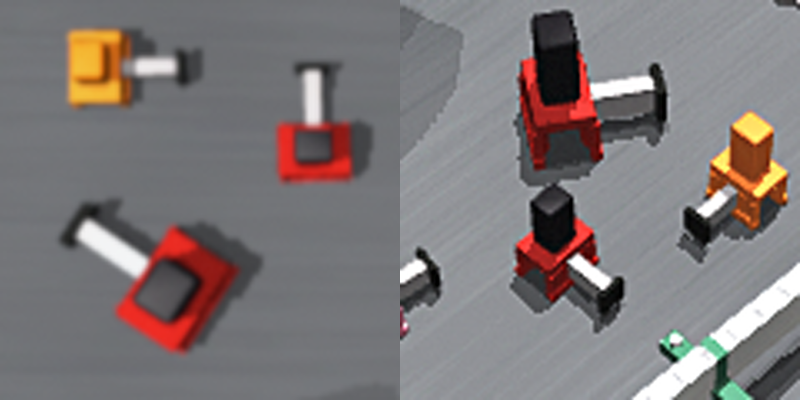

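View pics/cropB.png

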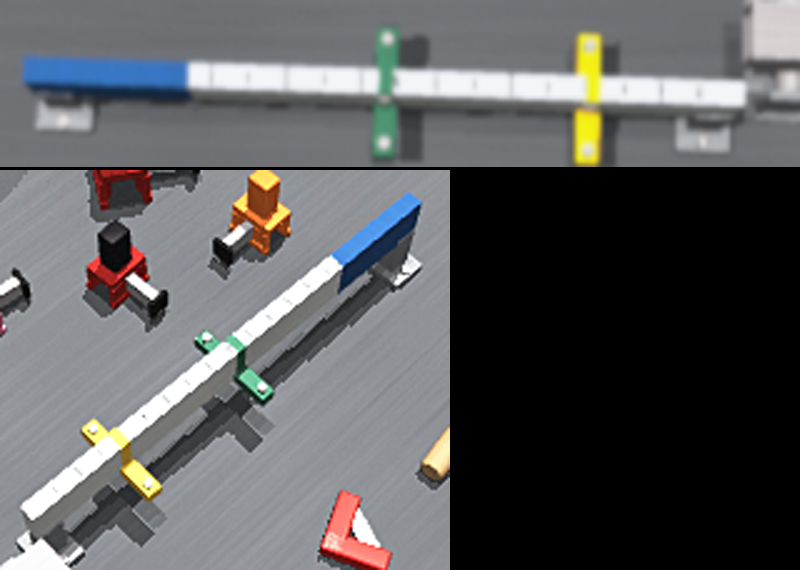

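The crop confirms it: the bigger red stands at top (266,341), and the smaller one at (309,298) is the stop. Its arm points to the far side. Green lies at top ≈(316,224), nearer the blue end than yellow, so it comes first.

```bash
python3 - <<'E'
from h import *
L=lambda t:pickle.load(open(f'pics/{t}.pkl','rb'))
t=L('top0');s=L('scene0')
img=t['img'].astype(int);h=cv2.cvtColor(t['img'],cv2.COLOR_BGR2HSV)
def blob(m,x0,x1,y0,y1):
    mm=np.zeros(m.shape,np.uint8);mm[y0:y1,x0:x1]=m[y0:y1,x0:x1];return mm
H,S,V=[h[...,i] for i in range(3)]
# far edge of bar top: columns 215..420, find gradient row
g=cv2.GaussianBlur(t['img'],(1,1),0).max(2).astype(float)
pts=[]
for c in list(range(262,308))+list(range(324,370))+list(range(385,418)):
    col=g[205:222,c]; d=np.diff(col); k=d.argmax(); 
    base=np.median(g[200:208,c]);top=col[k+2:k+4].max(); half=(base+top)/2
    j=np.where(col>half)[0][0]; pts.append((c,205+j-1+(half-col[j-1])/(col[j]-col[j-1])))
pts=np.array(pts);pf=np.polyfit(*pts.T,1);r=pts[:,1]-np.polyval(pf,pts[:,0]);k=abs(r)<1;pf=np.polyfit(*pts[k].T,1)
print('far edge',pf,r.std(),k.sum())
A=at_z(t,210,np.polyval(pf,210),.1);B=at_z(t,420,np.polyval(pf,420),.1);d=(A-B)/np.linalg.norm(A-B);yaw=np.arctan2(-d[0],d[1])
print('yaw',yaw);xh=np.array([np.cos(yaw),np.sin(yaw),0])
m=blob((H>100)&(H<125)&(S>140),195,270,205,232);ys,xs=np.nonzero(m);print('blue',xs.min(),xs.max(),ys.min(),ys.max())
u0=xs.min();E=at_z(t,u0,np.polyval(pf,u0),.1);u1=xs.max()+.5;F=at_z(t,u1,np.polyval(pf,u1),.1)
print('endblue',E,F,np.linalg.norm(E-F), 'origin',E-xh*.008-d*.24, F-xh*.008-d*.13)
for nm,lo,hi,xr in(('g',40,90,(305,330)),('y',20,35,(365,390))):
    m=blob((H>lo)&(H<hi)&(S>90),*xr,200,250);ys,xs=np.nonzero(m)
    for a,b in((200,214),(214,222),(232,250)):
        q=xs[(ys>=a)&(ys<b)]; print(nm,a,b,q.mean() if len(q) else None,len(q))
    q=xs[(ys>=214)&(ys<222)].mean();X=at_z(t,q,np.polyval(pf,q),.1);print(nm,'y along', (X-(E-xh*.008-d*.24))@d)
m=blob((V<75),295,325,285,309);
n,l,st,ce=cv2.connectedComponentsWithStats(m);print(st,ce)
m=blob((S>150)&((H<8)|(H>172)),290,330,280,312);print(cv2.minAreaRect(cv2.findNonZero(m)))
for u,v in((308.5,298),):print('grip top',at_z(t,u,v,.088))
C,_=ray(t,0,0);print('cam',C)
E
```

```text
far edge [3.36228299e-02 2.04375109e+02] 0.09522444332859158 125
yaw -0.020635485691879302
blue 207 255 213 223
endblue [0.61258844 0.25247272 0.1       ] [0.61036127 0.14455885 0.1       ] 0.10793685275221414 origin [0.59963798 0.01268889 0.1       ] [0.59968055 0.0147516  0.1       ]
g 200 214 316.0263157894737 38
g 214 222 315.4347826086956 23
g 232 250 314.7352941176471 34
g y along -0.0012494414168098022
y 200 214 376.1617647058824 68
y 214 222 376.7708333333333 48
y 232 250 375.8932038834951 103
y y along -0.13759607293925527
[[     0      0    640    480 307104]
 [   313    285      1      6      6]
 [   321    292      4     15     52]
 [   306    295      8      9     38]] [[319.50077824 239.48172932]
 [313.         287.5       ]
 [322.46153846 298.76923077]
 [310.18421053 298.47368421]]
((309.0, 300.0), (16.0, 22.0), 90.0)
grip top [0.42392114 0.02398024 0.088     ]
cam [3.37776875e-01 1.33795108e-03 1.45045755e+00]
```

{"api": "jog_arm", "payload": {
  "commands": [-1,0,0,-0.033,7,-1,0,0,-0.033,7,-1,0,0,-0.034,6.8,-1,-0.039,-0.014,0,0,-1,-0.039,-0.014,0,0,-1,-0.039,-0.014,0,0,-1,-0.039,-0.014,0,0,-1,-0.039,-0.014,0,0,-1,-0.039,-0.014,0,0,-1,-0.039,-0.014,0,0,-1,-0.039,-0.014,0,0,-1,-0.039,-0.014,0,0,-1,-0.039,-0.014,0,0,-1,-0.039,-0.014,0,0,-1,-0.039,-0.014,0,0,-1,-0.039,-0.014,0,0,-1,-0.039,-0.014,0,0,-1,-0.039,-0.014,0,0],
  "grip_force": 35
}}

```text
t: 2.85
tool_pos: [0.4233, 0.0266, 0.3191]
orientation: [-2.222, 2.22, -0.002]
force: [0.1, -1.2, -0.1]
opening: 0.0928
```

```bash
cat >> h.py <<'E'
from scipy.spatial.transform import Rotation as Ro
def pose():
    s=robot.read_state();R=Ro.from_rotvec(s['orientation']).as_matrix();return s,np.array(s['tool_pos']),R
def brief():
    s,P,R=pose();print('t',round(s['t'],2),'P',np.round(P,4),'toolx deg',round(float(np.degrees(np.arctan2(R[1,0],R[0,0]))),2),'tilt',np.round(R[:2,2],4),'F',np.round(s['force'],1),'T',np.round(s['wrist_torque'],2),'open',round(s['opening'],4),'q',np.round(s['q'],2));return s,P,R
E
python3 - <<'E'
from h import *
brief()
p=shot('wrist','w1');p['fish']=1
print(np.round(ray(p,0,0)[0],3))
for th in ['stop_grip','stop_tip','stop','green_ball','station_green','rail_load']:
    for r in robot.pinpoint(th,p)[:3]: print(th,'pt',round(r['position'][1]*640,1),round(r['position'][0]*480,1),round(r['score'],2))
E
```

```text
t 2.85 P [0.4233 0.0266 0.3191] toolx deg -89.95 tilt [ 0.0014 -0.0002] F [ 0.1 -1.2 -0.1] T [ 0.03 -0.03 -0.05] open 0.0928 q [-0.06 -0.38  1.77 -0.    1.74  1.51]
[0.503 0.026 0.486]
stop_grip pt 539.2 319.9 0.93
stop_grip pt 249.6 285.2 0.91
stop_grip pt 199.0 154.3 0.91
stop_tip pt 252.8 150.7 0.89
stop_tip pt 329.0 190.0 0.74
stop_tip pt 385.8 235.3 0.69
stop pt 263.8 258.8 0.96
stop pt 328.9 188.7 0.86
stop pt 212.2 154.1 0.83
green_ball pt 336.4 53.2 0.66
station_green pt 335.6 54.3 0.75
rail_load pt 175.8 46.9 0.75
```

View pics/w1.png

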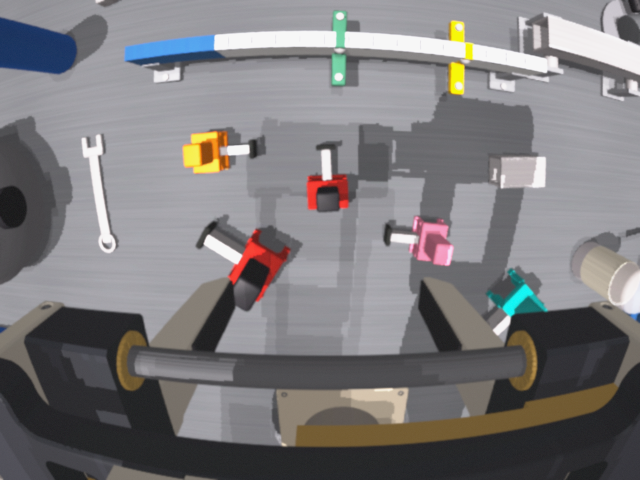

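```bash
python3 - <<'E'
from h import *
t=cv2.imread('pics/w1.png')
a=cv2.resize(t[140:215,295:360],(520,600),interpolation=cv2.INTER_CUBIC);cv2.imwrite('pics/w1c.png',a)
E
```

```text
(no output)
```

View pics/w1c.png

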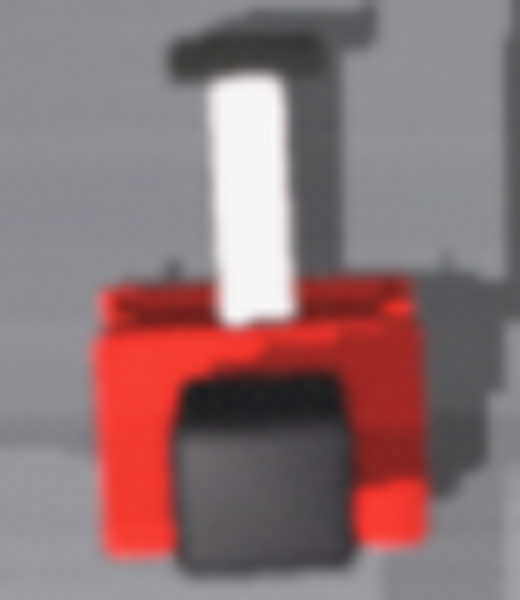

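```bash
python3 - <<'E'
from h import *
p=pickle.load(open('pics/w1.pkl','rb'));p['fish']=1
def W(l,z,ox=295,oy=140,s=8): return np.array([at_z(p,ox+(x+.5)/s-.5,oy+(y+.5)/s-.5,z) for x,y in l])
def an(nm,w):
    print(nm,np.round(w[:,:2],4).tolist(),'mean',np.round(w.mean(0)[:2],4))
    print('  far-near widths',np.linalg.norm(w[0]-w[1]),np.linalg.norm(w[2]-w[3]),np.linalg.norm(w[0]-w[3]),np.linalg.norm(w[1]-w[2]))
    e=w[0]-w[1]+w[3]-w[2];print('  yaw',np.arctan2(-e[0],e[1]))
an('block',W([(172,432),(352,430),(357,560),(182,573)],.088))
an('red',W([(97,335),(425,325),(430,545),(105,557)],.04))
a=W([(248,75),(258,318)],.034);d=a[0]-a[1];print('arm yaw',np.arctan2(d[1],d[0]),np.round(a,4))
# rail in wrist
img=p['img'];h=cv2.cvtColor(img,cv2.COLOR_BGR2HSV)
L=pickle.load(open('pics/scene0.pkl','rb'))
O=np.array([.5997,.0137]);yaw=-.0206;xh=np.array([np.cos(yaw),np.sin(yaw)]);yh=np.array([-np.sin(yaw),np.cos(yaw)])
T=pickle.load(open('pics/top0.pkl','rb'))
out=[]
for P in (p,L,T):
    im=P['img'].copy()
    for y in np.arange(-.24,.241,.04):
        for x in(-.008,.008):
            u,v=proj(P,[*(O+xh*x+yh*y),.1]);cv2.circle(im,(int(round(u*1)),int(round(v))),0,(255,0,255),-1)
    out.append(im)
cv2.imwrite('pics/ov1.png',cv2.resize(out[0][30:90,110:560],(800,107),interpolation=cv2.INTER_NEAREST))
cv2.imwrite('pics/ov2.png',cv2.resize(out[1][185:345,260:440],(675,600),interpolation=cv2.INTER_NEAREST))
E
```

```text
block [[0.4354, 0.0365], [0.4357, 0.0121], [0.4177, 0.0113], [0.4158, 0.0352]] mean [0.4261 0.0238]
  far-near widths 0.024375534188891632 0.024008895993415207 0.019627050678306186 0.01805978528556316
  yaw 0.045783980842332775
red [[0.4421, 0.049], [0.4438, -0.0004], [0.4098, -0.0017], [0.4078, 0.0481]] mean [0.4258 0.0238]
  far-near widths 0.04949964716571664 0.04983563226871167 0.03436104311877031 0.034022043800654
  yaw 0.036767756762881375
arm yaw 0.04306288966678773 [[0.4811 0.0264 0.034 ]
 [0.4439 0.0247 0.034 ]]
```

View pics/ov1.png

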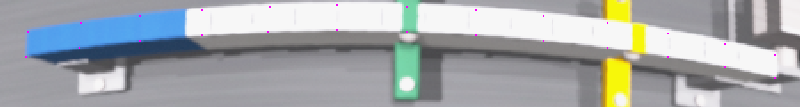

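View pics/ov2.png

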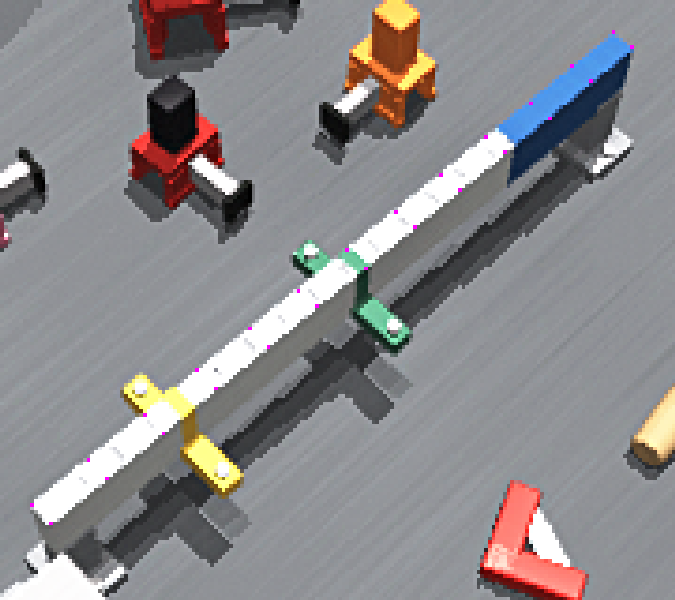

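{"api": "jog_arm", "payload": {
  "commands": [-1,0,-0.0025,0,-2.4,-1,0,0,0.04,0,-1,0,0,0.04,0,-1,0,0,0.04,0,-1,0,0,0.04,0,-1,0,0,0.035,0,-1,0,0,0.02,0,-1,0,0,0.005,0,-1,0,0,0,0,-1,0,0,0,0]
}}

```text
t: 4.03
tool_pos: [0.4264, 0.0234, 0.1001]
orientation: [-2.266, 2.175, -0.002]
force: [0.1, 0.4, 0.3]
opening: 0.0931
```

```bash
python3 - <<'E'
from h import *
brief()
p=shot('wrist','w2');p['fish']=1
E
```

```text
t 4.03 P [0.4264 0.0234 0.1001] toolx deg -87.67 tilt [ 0.0016 -0.0002] F [0.1 0.4 0.3] T [0.05 0.06 0.01] open 0.0931 q [-0.07 -0.27  2.09 -0.    1.32  1.46]
```

View pics/w2.png

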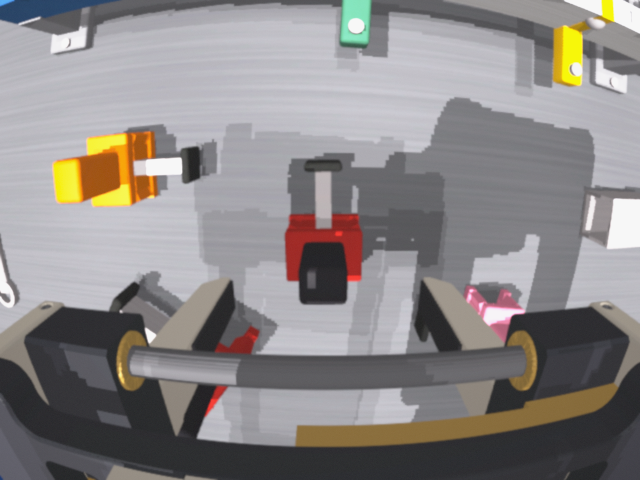

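```bash
python3 - <<'E'
from h import *
t=cv2.imread('pics/w2.png')
a=cv2.resize(t[200:310,270:380],(600,600),interpolation=cv2.INTER_CUBIC);a=cv2.convertScaleAbs(a,alpha=1.5,beta=30);cv2.imwrite('pics/w2c.png',a)
E
```

```text
(no output)
```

View pics/w2c.png

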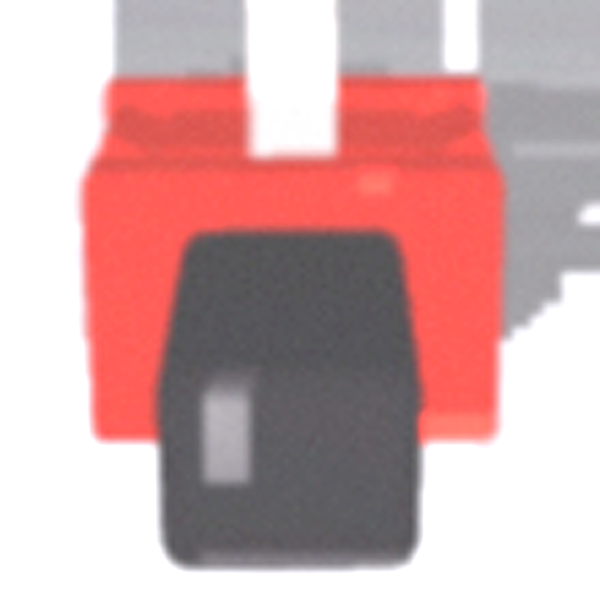

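```bash
python3 - <<'E'
from h import *
p=pickle.load(open('pics/w2.pkl','rb'));p['fish']=1
s=600/110
def W(l,z): return np.array([at_z(p,270+(x+.5)/s-.5,200+(y+.5)/s-.5,z) for x,y in l])
for nm,l,z in(('block',[(160,375),(420,375),(418,568),(165,568)],.088),('red',[(83,165),(502,165),(497,437),(95,437)],.04)):
    w=W(l,z);print(nm,np.round(w[:,:2],4).tolist(),w.mean(0)[:2], 'yaw',[np.arctan2(-(w[a]-w[b])[0],(w[a]-w[b])[1]) for a,b in((0,1),(3,2))])
a=W([(293,20),(293,157)],.034);d=a[0]-a[1];print(np.arctan2(d[1],d[0]))
E
```

```text
block [[0.4364, 0.037], [0.4374, 0.0124], [0.417, 0.0113], [0.4159, 0.0362]] [0.42667622 0.02423744] yaw [np.float64(0.042367878198176986), np.float64(0.04282664920940522)]
red [[0.4433, 0.0495], [0.4454, 0.0007], [0.4112, -0.0011], [0.4091, 0.0477]] [0.42725211 0.02420555] yaw [np.float64(0.04182654773965802), np.float64(0.042296582589008945)]
0.040309937269719286
```

{"api": "jog_arm", "payload": {
  "commands": [-1,-0.001,0,0.03,0,-1,0,0,0.02,0,-1,0,0,0.003,0,-1,0,0,0,0,1,0,0,0,0,1,0,0,0,0,1,0,0,0,0,1,0,0,0,0,1,0,0,0,0,1,0,0,0,0,1,0,0,0,0,1,0,0,0,0,1,0,0,0,0,1,0,0,0,0],
  "grip_force": 40
}}

```text
t: 5.25
tool_pos: [0.4255, 0.0255, 0.0456]
orientation: [2.268, -2.173, -0.0]
force: [0.7, 0.1, -0.5]
opening: 0.0312
```

```bash
python3 - <<'E'
from h import *
brief()
E
```

```text
t 5.25 P [0.4255 0.0255 0.0456] toolx deg -87.55 tilt [-0.0002  0.    ] F [ 0.7  0.1 -0.5] T [-0.02 -0.01 -0.07] open 0.0312 q [-0.06 -0.19  2.13  0.    1.2   1.47]
```

{"api": "jog_arm", "payload": {
  "commands": [1,0,0,0,0,1,0,0,0,0,1,0,0,0,0,1,0,0,0,0]
}}

```text
t: 5.58
tool_pos: [0.4255, 0.0254, 0.0456]
orientation: [2.268, -2.173, -0.0]
force: [0.1, -0.1, -0.2]
opening: 0.0257
```

```bash
python3 - <<'E'
from h import *
brief()
E
```

```text
t 5.58 P [0.4255 0.0254 0.0456] toolx deg -87.56 tilt [-0.0001 -0.    ] F [ 0.1 -0.1 -0.2] T [-0.04 -0.01  0.  ] open 0.0257 q [-0.06 -0.19  2.13 -0.    1.2   1.47]
```

{"api": "jog_arm", "payload": {
  "commands": [1,0,0,-0.02,0,1,0,0,-0.035,1.8,1,0,0,-0.035,1.8,1,0,0,-0.035,0,1,0,0,-0.02,0,1,-0.015,-0.015,0,0,1,-0.0217,-0.0227,0,0,1,-0.0217,-0.0227,0,0,1,-0.0217,-0.0227,0,0,1,-0.0217,-0.0227,0,0,1,-0.0217,-0.0227,0,0,1,-0.0217,-0.0227,0,0,1,-0.0217,-0.0227,0,0,1,0,0,0,0,1,0,0,0,0,1,0,0,0,0]
}}

```text
t: 6.92
tool_pos: [0.6019, 0.1885, 0.1892]
orientation: [2.198, -2.242, -0.002]
force: [-0.2, -0.4, -3.9]
opening: 0.0255
```

```bash
python3 - <<'E'
from h import *
brief()
shot('wrist','w3');shot('top','top3');p=shot('scene','scene3')
s=cv2.imread('pics/scene3.png');t=cv2.imread('pics/top3.png')
cv2.imwrite('pics/c3.png',np.hstack([cv2.resize(s[130:280,330:480],(400,400),interpolation=cv2.INTER_CUBIC),cv2.resize(t[150:270,180:300],(400,400),interpolation=cv2.INTER_CUBIC)]))
E
```

```text
t 6.92 P [0.6019 0.1885 0.1892] toolx deg -91.13 tilt [-0.0027 -0.0009] F [-0.2 -0.4 -3.9] T [ 0.05  0.01 -0.05] open 0.0255 q [ 0.22  0.23  1.43 -0.    1.48  1.81]
```

View pics/w3.png

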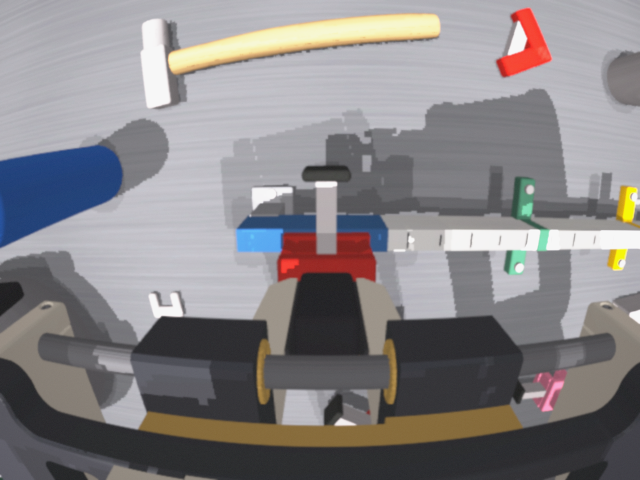

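View pics/c3.png

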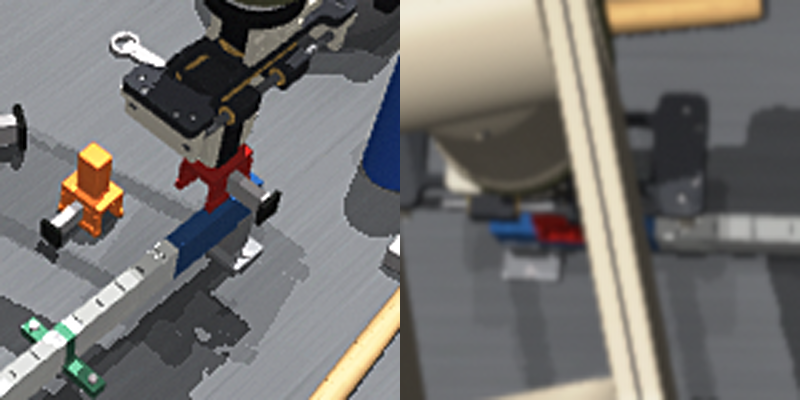

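```bash
python3 - <<'E'
from h import *
t=cv2.imread('pics/w3.png')
a=cv2.resize(t[160:285,225:425],(800,500),interpolation=cv2.INTER_CUBIC);cv2.imwrite('pics/w3c.png',a)
for c in (245,255,265,272,380,450,470,500,525): print(c,[tuple(int(v) for v in t[r,c]) for r in range(212,256,1)] if c in(265,) else [int(t[r,c].max()) for r in range(212,256)])
E
```

```text
245 [157, 158, 157, 155, 153, 147, 135, 121, 111, 109, 110, 110, 110, 108, 110, 119, 161, 224, 244, 245, 243, 242, 242, 242, 242, 242, 242, 242, 242, 241, 242, 242, 241, 241, 241, 241, 241, 241, 240, 232, 208, 190, 188, 188]
255 [107, 110, 118, 125, 117, 110, 108, 107, 109, 108, 108, 107, 108, 109, 107, 122, 170, 228, 245, 245, 243, 243, 242, 242, 242, 242, 242, 242, 242, 242, 242, 242, 242, 242, 241, 242, 241, 241, 240, 233, 212, 192, 190, 189]
265 [(106, 104, 104), (110, 106, 107), (118, 115, 116), (125, 119, 117), (117, 97, 89), (109, 79, 58), (109, 73, 47), (108, 72, 46), (109, 73, 48), (108, 72, 45), (108, 72, 46), (107, 72, 44), (107, 71, 45), (108, 72, 46), (110, 73, 46), (122, 81, 49), (170, 109, 62), (226, 148, 79), (244, 177, 94), (245, 180, 96), (243, 175, 92), (242, 172, 91), (241, 171, 91), (242, 173, 93), (242, 171, 90), (241, 170, 89), (241, 171, 91), (241, 170, 90), (241, 171, 91), (241, 171, 90), (241, 171, 91), (241, 171, 91), (241, 171, 91), (241, 170, 90), (240, 169, 90), (241, 170, 91), (240, 168, 89), (240, 168, 91), (239, 169, 94), (228, 165, 113), (197, 160, 1
[... 694 characters left out ...]
, 205, 153, 129, 127, 126, 127]
470 [91, 89, 91, 100, 131, 148, 151, 152, 152, 151, 151, 151, 152, 152, 152, 154, 157, 193, 240, 244, 244, 242, 240, 235, 230, 228, 222, 210, 199, 197, 194, 190, 189, 183, 186, 216, 237, 237, 211, 150, 129, 129, 128, 128]
500 [99, 126, 142, 146, 143, 146, 150, 150, 152, 150, 148, 148, 148, 147, 151, 151, 152, 182, 233, 243, 244, 244, 240, 224, 190, 173, 176, 181, 187, 199, 212, 220, 232, 240, 243, 244, 244, 239, 220, 203, 200, 198, 198, 197]
525 [224, 217, 177, 149, 130, 122, 115, 100, 89, 90, 109, 132, 143, 147, 148, 150, 151, 175, 226, 242, 243, 243, 242, 241, 241, 240, 237, 233, 229, 223, 216, 206, 198, 208, 228, 245, 247, 247, 238, 216, 213, 210, 207, 202]
```

View pics/w3c.png

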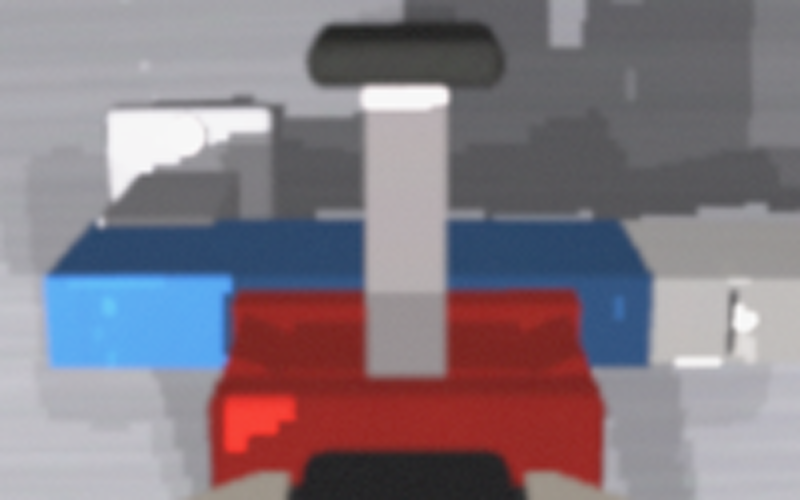

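```bash
python3 - <<'E'
from h import *
p=pickle.load(open('pics/w3.pkl','rb'));p['fish']=1
F=[(245,228.2),(255,228),(265,228),(272,228.1),(450,229.4),(470,229.4),(500,229.5),(525,229.6)]
N=[(245,251.6),(255,251.7),(265,251.7),(272,251.6),(450,250.1),(470,250.2)]
f=np.array([at_z(p,*a,.1) for a in F]);n=np.array([at_z(p,*a,.1) for a in N])
for w in(f,n):
    k=np.polyfit(w[:,1],w[:,0],1);print('x at y=.1887',np.polyval(k,.1887),'yaw',-np.arctan(k[0]),np.round(w[:,0],4))
e=at_z(p,236.7,240,.1);b=at_z(p,388,240,.1);g=at_z(p,543.5,240,.1);print('end',e[:2],'blue/white',b[:2],'green',g[:2],e[1]-b[1],e[1]-g[1])
s=4
for nm,l,z in(('redtop front corners?',[(212,393),(603,393)],.1836),('arm top end',[(362,88),(449,88)],.1776),('tip far top',[(312,30),(502,30)],.1776)):
    print(nm,[np.round(at_z(p,225+(x+.5)/s-.5,160+(y+.5)/s-.5,z)[:2],4) for x,y in l])
E
```

```text
x at y=.1887 0.6127754040994146 yaw -0.02270008852826223 [0.614  0.614  0.6138 0.6136 0.6104 0.6102 0.6098 0.6094]
x at y=.1887 0.5953066932472324 yaw -0.013633715215645065 [0.5961 0.596  0.5959 0.5959 0.5942 0.5936]
end [0.60519632 0.25304535] blue/white [0.60313189 0.14259929] green [0.6003655  0.01034567] 0.11044606248308728 0.24269968229257596
redtop front corners? [array([0.6209, 0.2113]), array([0.6199, 0.163 ])]
arm top end [array([0.6573, 0.1919]), array([0.6571, 0.1815])]
tip far top [array([0.6645, 0.1978]), array([0.6641, 0.175 ])]
```

{"api": "jog_arm", "payload": {
  "commands": [1,0,-0.001,0.015,0,1,0,0,0.015,0,1,0,0,0.01,0,1,0,0,0.006,0,1,0,0,0.006,0,1,0,0,0.006,0,1,0,0,0,0,1,0,0,0,0]
}}

```text
t: 7.73
tool_pos: [0.6037, 0.1887, 0.1327]
orientation: [2.199, -2.244, -0.0]
force: [-0.1, 0.6, -3.9]
opening: 0.0259
```

```bash
python3 - <<'E'
from h import *
brief()
E
```

```text
t 7.73 P [0.6037 0.1887 0.1327] toolx deg -91.16 tilt [-0.0002 -0.0001] F [-0.1  0.6 -3.9] T [0.02 0.01 0.02] open 0.0259 q [ 0.22  0.27  1.49 -0.    1.38  1.81]
```

{"api": "jog_arm", "payload": {
  "commands": [1,0,0,0.004,0,1,0,0,0.004,0,1,0,0,0.004,0,1,0,0,0.004,0,1,0,0,0,0,1,0,0,0,0]
}}

```text
t: 8.23
tool_pos: [0.6036, 0.1888, 0.1163]
orientation: [2.199, -2.243, -0.0]
force: [-0.2, 0.1, -4.5]
opening: 0.026
```

```bash
python3 - <<'E'
from h import *
brief()
p=shot('wrist','w4');p=shot('scene','scene4')
s=cv2.imread('pics/scene4.png');t=cv2.imread('pics/w4.png')
cv2.imwrite('pics/c4.png',np.hstack([cv2.resize(s[150:270,340:460],(400,400),interpolation=cv2.INTER_CUBIC),cv2.resize(t[160:310,250:400],(400,400),interpolation=cv2.INTER_CUBIC)]))
E
```

```text
t 8.23 P [0.6036 0.1888 0.1163] toolx deg -91.16 tilt [-0.0005 -0.0001] F [-0.2  0.1 -4.5] T [-0.02  0.05  0.01] open 0.026 q [0.22 0.28 1.5  0.   1.36 1.81]
```

View pics/c4.png

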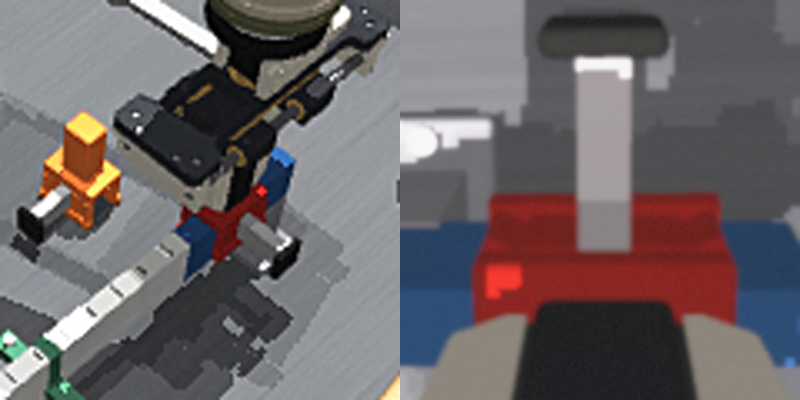

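The stop straddles the bar with its arm to the far side. Now I'll lower it until it seats.

{"api": "jog_arm", "payload": {
  "commands": [1,0,0,0.0005,0,1,0,0,0.0005,0,1,0,0,0,0,1,0,0,0,0]
}}

```text
t: 8.67
tool_pos: [0.6038, 0.1888, 0.1157]
orientation: [2.199, -2.244, 0.0]
force: [-0.5, 1.2, -4.8]
opening: 0.0258
```

```bash
python3 - <<'E'
from h import *
brief()
E
```

```text
t 8.67 P [0.6038 0.1888 0.1157] toolx deg -91.16 tilt [ 0. -0.] F [-0.5  1.2 -4.8] T [ 0.03  0.04 -0.  ] open 0.0258 q [ 0.22  0.28  1.5  -0.    1.35  1.81]
```

{"api": "jog_arm", "payload": {
  "commands": [1,0,0,0.0005,0,1,0,0,0.0005,0,1,0,0,0,0,1,0,0,0,0]
}}

```text
t: 9.0
tool_pos: [0.6041, 0.1889, 0.1156]
orientation: [-2.198, 2.243, -0.001]
force: [-4.5, -0.1, 5.6]
opening: 0.0261
```

```bash
python3 - <<'E'
from h import *
brief()
E
```

```text
t 9.0 P [0.6041 0.1889 0.1156] toolx deg -91.15 tilt [0.0011 0.0002] F [-4.5 -0.1  5.6] T [-0.12  0.69  0.  ] open 0.0261 q [ 0.22  0.28  1.5  -0.    1.35  1.81]
```

{"api": "jog_arm", "payload": {
  "commands": [1,0,0.0005,-0.0005,0,1,0.005,0,0,0,1,0.01,0,0,0,1,0.01,0,0,0,1,0.005,0,0,0,1,0,0,0,0]
}}

```text
t: 9.5
tool_pos: [0.6031, 0.1567, 0.1156]
orientation: [2.197, -2.245, 0.002]
force: [-0.8, -3.7, 5.4]
opening: 0.0261
```

```bash
python3 - <<'E'
from h import *
brief()
E
```

```text
t 9.5 P [0.6031 0.1567 0.1156] toolx deg -91.25 tilt [ 0.0007 -0.001 ] F [-0.8 -3.7  5.4] T [-0.55  0.1   0.04] open 0.0261 q [ 0.17  0.26  1.53 -0.    1.35  1.77]
```

{"api": "jog_arm", "payload": {
  "commands": [1,0.005,0,-0.0003,0,1,0.01,0,0,0,1,0.01,0,0,0,1,0.01,0,0,0,1,0.01,0,0,0,1,0.01,0,0,0,1,0.01,0,0,0,1,0.01,0,0,0,1,0.01,0,0,0,1,0.005,0,0,0,1,0,0,0,0,1,0,0,0,0]
}}

```text
t: 10.5
tool_pos: [0.6009, 0.0663, 0.1156]
orientation: [2.196, -2.244, 0.002]
force: [-0.5, -3.2, 6.0]
opening: 0.0256
```

```bash
python3 - <<'E'
from h import *
brief()
p=shot('wrist','w5');t=p['img']
cv2.imwrite('pics/w5c.png',cv2.resize(t[170:330,250:490],(780,520),interpolation=cv2.INTER_CUBIC))
E
```

```text
t 10.5 P [0.6009 0.0663 0.1156] toolx deg -91.24 tilt [ 0.    -0.002] F [-0.5 -3.2  6. ] T [-0.45  0.09  0.02] open 0.0256 q [ 0.03  0.21  1.59 -0.    1.34  1.62]
```

View pics/w5c.png

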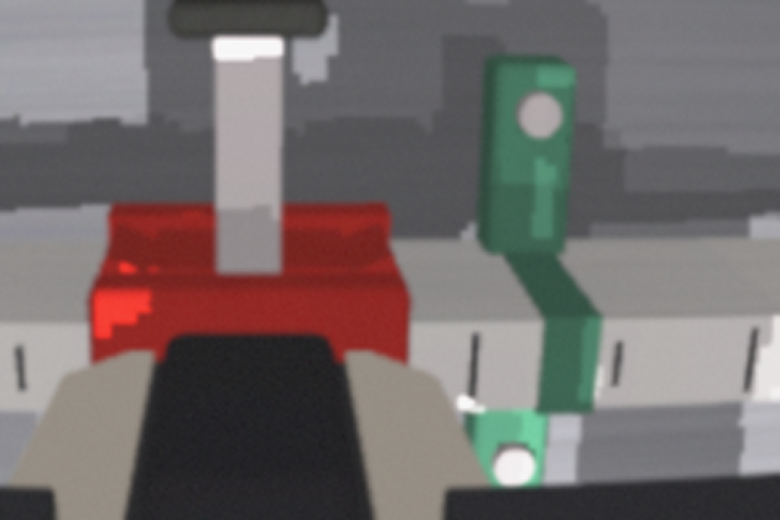

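```bash
python3 - <<'E'
from h import *
p=pickle.load(open('pics/w5.pkl','rb'));p['fish']=1;s=3.25
W=lambda x,y,z:at_z(p,250+(x+.5)/s-.5,170+(y+.5)/s-.5,z)
for nm,a,b,z in(('arm tip end',(212,50),(285,50),.104),('arm base',(215,268),(282,268),.104),('redtop',(92,293),(408,293),.11),('stripe far',(545,322),(600,318),.1),('stripe near',(538,410),(594,410),.1),('stripe side bottom',(508,252),(562,252),.055)):
    A,B=W(*a,z),W(*b,z);print(nm,np.round((A+B)[:2]/2,4),round(A[1]-B[1],4))
E
```

```text
arm tip end [0.6546 0.0644] 0.0109
arm base [0.6204 0.0651] 0.0104
redtop [0.6184 0.0649] 0.0482
stripe far [0.6086 0.0115] 0.0095
stripe near [0.592  0.0114] 0.01
stripe side bottom [0.6057 0.0074] 0.0113
```

{"api": "jog_arm", "payload": {
  "commands": [1,0.005,0,0,0,1,0.008,0,0,0,1,0.008,0,0,0,1,0.004,0,0,0,1,0.004,0,0,0,1,0.004,0,0,0,1,0.004,0,0,0,1,0.004,0,0,0,1,0.004,0,0,0,1,0,0,0,0,1,0,0,0,0]
}}

```text
t: 11.47
tool_pos: [0.5988, 0.023, 0.1156]
orientation: [2.197, -2.243, -0.002]
force: [-5.9, 2.4, 9.1]
opening: 0.0255
```

```bash
python3 - <<'E'
from h import *
brief()
p=shot('wrist','w6');t=p['img']
cv2.imwrite('pics/w6c.png',cv2.resize(t[170:330,230:470],(780,520),interpolation=cv2.INTER_CUBIC))
E
```

```text
t 11.47 P [0.5988 0.023  0.1156] toolx deg -91.19 tilt [-0.0021  0.0001] F [-5.9  2.4  9.1] T [ 0.54  1.12 -0.03] open 0.0255 q [-0.05  0.2   1.6   0.    1.34  1.54]
```

View pics/w6c.png

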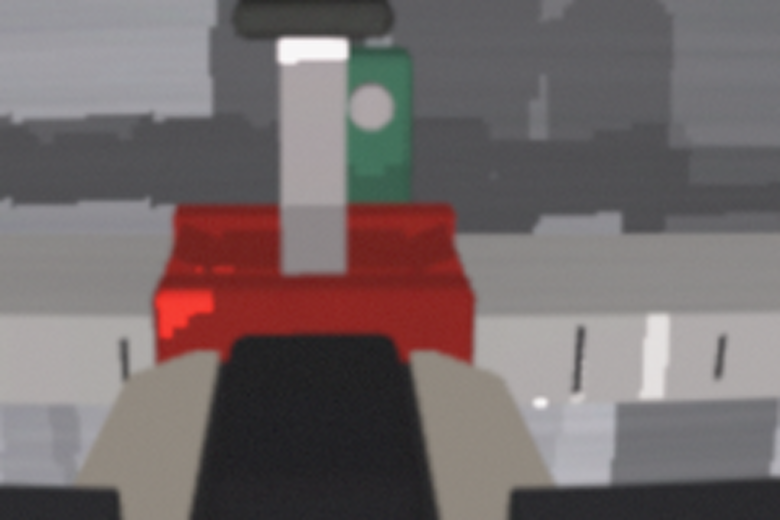

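{"api": "jog_arm", "payload": {
  "commands": [1,0.002,0,0,0,1,0.002,0,0,0,1,0.002,0,0,0,1,0,0,0,0,1,0,0,0,0]
}}

```text
t: 11.93
tool_pos: [0.5987, 0.0169, 0.1156]
orientation: [2.197, -2.243, -0.002]
force: [-5.4, 1.6, 9.0]
opening: 0.0261
```

{"api": "jog_arm", "payload": {
  "commands": [1,0.001,0,0,0,1,0,0,0,0,1,0,0,0,0]
}}

```text
t: 12.18
tool_pos: [0.5987, 0.016, 0.1156]
orientation: [2.197, -2.243, -0.002]
force: [-6.5, 1.6, 9.9]
opening: 0.026
```

{"api": "jog_arm", "payload": {
  "commands": [1,0.001,0,0,0,1,0,0,0,0,1,0,0,0,0]
}}

```text
t: 12.43
tool_pos: [0.5987, 0.0149, 0.1156]
orientation: [2.197, -2.243, -0.002]
force: [-5.4, 2.7, 8.8]
opening: 0.0255
```

{"api": "jog_arm", "payload": {
  "commands": [1,0.0007,0,0,0,1,0,0,0,0,1,0,0,0,0]
}}

```text
t: 12.68
tool_pos: [0.5987, 0.0142, 0.1156]
orientation: [2.197, -2.243, -0.002]
force: [-4.9, 1.0, 9.8]
opening: 0.0257
```

{"api": "jog_arm", "payload": {
  "commands": [1,0.0005,0,0,0,1,0,0,0,0,1,0,0,0,0]
}}

```text
t: 12.93
tool_pos: [0.5988, 0.0137, 0.1156]
orientation: [2.197, -2.243, -0.002]
force: [-3.9, 1.1, 8.3]
opening: 0.0261
```

{"api": "jog_arm", "payload": {
  "commands": [1,0.0005,0,0,0,1,0,0,0,0,1,0,0,0,0]
}}

```text
t: 13.18
tool_pos: [0.599, 0.0132, 0.1156]
orientation: [2.198, -2.243, -0.001]
force: [-2.9, 3.0, 7.8]
opening: 0.0258
```

{"api": "jog_arm", "payload": {
  "commands": [1,0.0005,0,0,0,1,0,0,0,0,1,0,0,0,0]
}}

```text
t: 13.43
tool_pos: [0.5991, 0.0129, 0.1156]
orientation: [2.198, -2.244, -0.001]
force: [-2.9, 3.2, 8.6]
opening: 0.026
```

```bash
python3 - <<'E'
from h import *
brief()
p=shot('wrist','w7');t=p['img'];q=shot('scene','scene7')
cv2.imwrite('pics/w7c.png',np.hstack([cv2.resize(t[160:280,260:380],(400,400),interpolation=cv2.INTER_CUBIC),cv2.resize(q['img'][190:310,280:400],(400,400),interpolation=cv2.INTER_CUBIC)]))
brief()
E
```

```text
t 13.43 P [0.5991 0.0129 0.1156] toolx deg -91.18 tilt [-0.0012  0.0001] F [-2.9  3.2  8.6] T [0.62 0.61 0.05] open 0.026 q [-0.06  0.2   1.6   0.    1.34  1.53]
t 13.53 P [0.599  0.0129 0.1156] toolx deg -91.18 tilt [-0.0012  0.0001] F [-3.5  3.   7.4] T [0.57 0.69 0.03] open 0.0259 q [-0.06  0.2   1.6  -0.    1.34  1.53]
```

View pics/w7c.png

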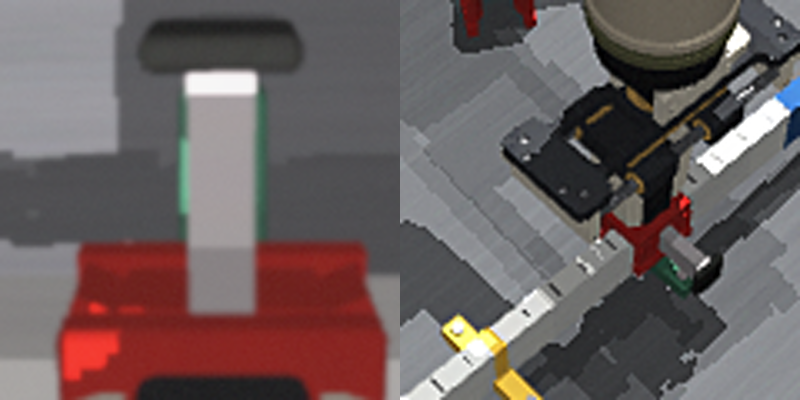

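```bash
python3 - <<'E'
from h import *
p=pickle.load(open('pics/w7.pkl','rb'));p['fish']=1;t=p['img']
cv2.imwrite('pics/w7d.png',cv2.resize(t[178:238,300:355],(550,600),interpolation=cv2.INTER_CUBIC))
print('far face of station plate, far bolt; row profile G-R')
for r in (205,212,218,224,228): print(r,[int(v) for v in (t[r,308:346,1].astype(int)-t[r,308:346,2])], [int(v) for v in t[r,308:346,2]])
E
```

```text
far face of station plate, far bolt; row profile G-R
205 [-1, -1, 0, 1, 3, 26, 54, 57, 31, 2, -6, -6, -6, -6, -5, -6, -6, -5, -5, -6, -7, -7, -7, -6, -6, -7, -4, 1, 17, 34, 38, 28, 11, 2, 0, 1, 0, 0] [91, 92, 92, 91, 89, 80, 96, 118, 143, 160, 164, 164, 164, 164, 164, 165, 164, 163, 164, 164, 164, 165, 165, 164, 163, 163, 162, 149, 117, 80, 64, 62, 79, 88, 92, 91, 91, 91]
212 [1, 0, 1, 1, 5, 29, 57, 58, 30, 1, -7, -6, -7, -7, -8, -8, -8, -8, -8, -7, -8, -7, -8, -7, -7, -8, -7, -1, 16, 33, 38, 27, 10, 2, -1, 0, 0, 0] [79, 80, 79, 79, 78, 80, 96, 118, 143, 160, 164, 163, 163, 164, 163, 165, 164, 164, 163, 164, 164, 164, 163, 163, 163, 165, 162, 150, 118, 80, 63, 63, 71, 77, 79, 80, 78, 79]
218 [0, 0, -1, -1, 5, 28, 60, 67, 39, 4, -7, -8, -8, -7, -8, -8, -8, -8, -8, -7, -8, -8, -8, -8, -7, -7, -7, -1, 15, 31, 36, 26, 10, 3, -1, -1, 1, 0] [79, 78, 79, 80, 78, 79, 92, 112, 138, 158, 164, 165, 164, 163, 164, 166, 164, 163, 164, 163, 164, 165, 164, 165, 163, 165, 161, 150, 116, 80, 62, 62, 71, 77, 80, 79, 78, 81]
224 [0, 0, 1, 1, 3, 14, 33, 33, 12, -3, -7, -7, -7, -7, -7, -8, -7, -7, -7, -8, -8, -7, -8, -8, -7, -7, -7, -2, 9, 26, 31, 22, 9, 1, -1, 0, 0, -1] [79, 80, 76, 78, 77, 71, 69, 86, 126, 156, 164, 164, 164, 164, 165, 165, 164, 163, 163, 164, 164, 163, 163, 164, 163, 164, 162, 149, 116, 76, 58, 59, 69, 77, 80, 79, 77, 79]
228 [1, 0, 2, 1, 1, 10, 24, 22, 6, -3, -5, -5, -6, -5, -5, -6, -5, -6, -6, -6, -6, -6, -6, -6, -6, -6, -6, -1, 11, 24, 29, 23, 9, 1, -1, 0, 0, 0] [79, 78, 77, 78, 76, 69, 61, 77, 121, 154, 163, 162, 162, 162, 162, 163, 161, 164, 162, 163, 162, 164, 162, 163, 161, 164, 160, 148, 114, 76, 58, 59, 67, 77, 79, 79, 78, 79]
```

View pics/w7d.png

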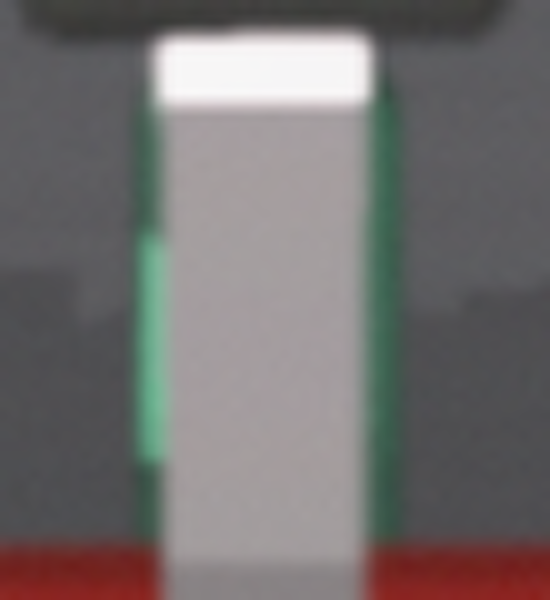

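{"api": "jog_arm", "payload": {
  "commands": [1,0.0003,0,-0.0002,0,1,0,0,0,0,1,0,0,0,0,1,0,0,0,0]
}}

```text
t: 13.87
tool_pos: [0.5991, 0.0127, 0.1156]
orientation: [2.198, -2.244, -0.002]
force: [-2.1, 4.3, 5.9]
opening: 0.0256
```

```bash
python3 - <<'E'
from h import *
brief()
F=[]
for i in range(8):
    q=robot.read_camera('scene' if i%2 else 'wrist');s=robot.read_state();F.append([*s['force'],*(1000*np.array(s['tool_pos']))])
print(np.round(F,2).tolist())
E
```

```text
t 13.87 P [0.5991 0.0127 0.1156] toolx deg -91.17 tilt [-0.0012  0.0003] F [-2.1  4.3  5.9] T [ 0.64  0.45 -0.01] open 0.0256 q [-0.06  0.2   1.6   0.    1.34  1.53]
[[-1.51, 3.04, 7.65, 599.04, 12.74, 115.63], [-2.04, 3.09, 7.47, 599.03, 12.74, 115.62], [-1.83, 3.49, 6.54, 599.03, 12.73, 115.61], [-2.56, 3.51, 7.31, 599.06, 12.73, 115.63], [-3.61, 3.66, 6.19, 599.06, 12.73, 115.64], [-2.57, 3.0, 6.14, 599.05, 12.74, 115.64], [-2.34, 3.06, 6.34, 599.04, 12.73, 115.61], [-1.82, 3.94, 7.4, 599.02, 12.73, 115.6]]
```

{"api": "jog_arm", "payload": {
  "commands": [1,-0.0003,0,0,0,1,0,0,0,0,1,0,0,0,0,1,0,0,0,0]
}}

```text
t: 14.6
tool_pos: [0.5991, 0.0128, 0.1156]
orientation: [2.198, -2.244, -0.001]
force: [-1.3, 2.3, 6.8]
opening: 0.0256
```

```bash
python3 - <<'E'
from h import *
F=[]
for i in range(8):
    q=shot('wrist','w8');s=robot.read_state();F.append([*s['force'],*(1000*np.array(s['tool_pos'])),*s['wrist_torque']])
print(np.round(np.mean(F,0),2).tolist());t=q['img']
for r in (205,212,228): print(r,[int(v) for v in (t[r,308:346,1].astype(int)-t[r,308:346,2])], [int(v) for v in t[r,308:346,2]])
brief()
E
```

```text
[-2.3, 1.95, 6.58, 599.05, 12.73, 115.62, 0.47, 0.48, -0.0]
205 [-1, 0, -1, -1, 4, 30, 58, 60, 32, 4, -5, -6, -6, -7, -6, -5, -5, -6, -5, -6, -6, -5, -7, -5, -6, -5, -6, 1, 16, 31, 35, 24, 9, 2, 0, 1, -1, 0] [90, 91, 92, 90, 88, 79, 95, 118, 143, 159, 163, 163, 163, 164, 164, 162, 162, 163, 163, 164, 164, 164, 164, 163, 164, 163, 161, 149, 117, 80, 64, 65, 79, 89, 92, 90, 91, 92]
212 [0, 0, 1, 0, 5, 29, 59, 59, 32, 2, -6, -8, -8, -7, -7, -7, -7, -8, -8, -8, -8, -8, -7, -7, -6, -7, -6, -1, 15, 29, 33, 22, 7, 3, 0, -1, 0, 1] [81, 78, 78, 78, 76, 74, 93, 118, 143, 159, 162, 163, 162, 164, 162, 163, 162, 163, 164, 164, 163, 164, 163, 163, 163, 164, 162, 149, 115, 79, 63, 63, 72, 77, 79, 80, 79, 77]
228 [1, 0, 1, 1, 4, 14, 27, 22, 6, -4, -7, -7, -7, -5, -6, -6, -6, -6, -6, -6, -6, -4, -6, -7, -6, -6, -4, -2, 11, 23, 28, 17, 6, 1, 0, -1, -1, -2] [77, 78, 78, 79, 75, 63, 58, 77, 120, 153, 162, 162, 162, 162, 163, 161, 162, 162, 162, 163, 161, 161, 161, 162, 162, 162, 160, 148, 114, 75, 57, 60, 72, 76, 78, 79, 78, 81]
t 15.0 P [0.599  0.0127 0.1156] toolx deg -91.18 tilt [-0.0013 -0.0001] F [-1.9  1.5  6.3] T [ 0.44  0.46 -0.01] open 0.0256 q [-0.06  0.2   1.6  -0.    1.34  1.53]
```

{"api": "jog_arm", "payload": {
  "commands": [1,-0.0002,0,0,0,1,0,0,0,0,1,0,0,0,0,1,0,0,0,0]
}}

```text
t: 15.33
tool_pos: [0.599, 0.0127, 0.1156]
orientation: [2.197, -2.243, -0.001]
force: [-3.0, 1.2, 6.5]
opening: 0.0259
```

```bash
python3 - <<'E'
from h import *
F=[]
for i in range(4):
    q=shot('wrist','w9');s=robot.read_state();F.append([*s['force'],*(1000*np.array(s['tool_pos']))])
print(np.round(np.mean(F,0),2).tolist())
shot('top','top9');q=shot('scene','scene9');brief()
E
```

```text
[-2.29, 1.52, 6.35, 599.05, 12.76, 115.63]
t 15.63 P [0.5991 0.0128 0.1156] toolx deg -91.19 tilt [-0.0012 -0.0004] F [-2.5  2.1  7.4] T [0.4  0.5  0.01] open 0.0255 q [-0.06  0.2   1.6  -0.    1.34  1.53]
```

View pics/scene9.png

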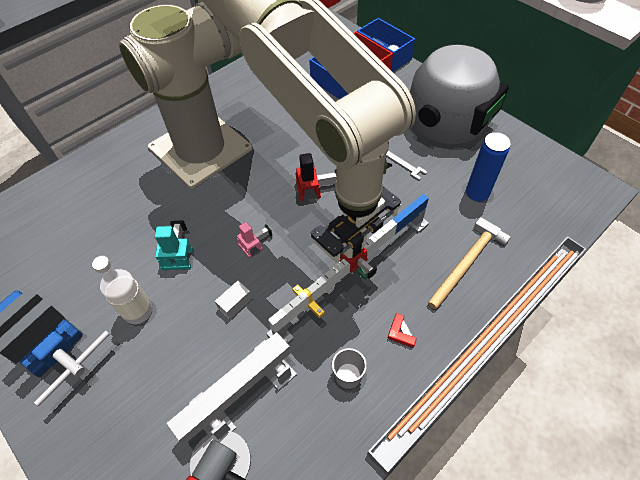

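```bash
python3 - <<'E'
from h import *
print(robot.close_job())
E
```

```text
the job is handed in; nothing more can be done
None
```

The smaller red stop is on the bar at the green station, still held with a 40 N grip, and the job is handed in at about 15.6 s. I picked it up on its black block and hooked it over the blue end with the arm to the far side. I pressed it down until about 10 N showed it was seated, then slid it about 176 mm without lifting. Green came before yellow, so I never passed the yellow station.

**Last checks:**
- **Seated:** the height stayed at 115.6 mm for the whole slide, and about 10 N of downward press remains.
- **Position:** in the wrist picture the stop's arm is centred on the green plate to about 0.1–0.3 mm.
- **Ball:** the sideways push of the ball fell from about 6 N to about 2.3 N, and resistance to moving further rose to 3–4 N. Both fit the ball having sprung into the notch.
- **Other things:** in the last scene picture I see nothing else moved. The orange stop is behind the arm there, so I could not check it.

**Not certain:** I could not see the ball itself, because the stop hides it. I also did not feel the clear forward pull I expected as the ball dropped in, and about 1.5–2 N of push along the bar remained at hand-in. The click is therefore inferred from the forces and the alignment.

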